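Pack a croissant under the cantilever tray

TASK

Pack the croissant in the bottom of the wooden pastry box: swing the box's top tray up and over by its dark grip until it is fully open, set the croissant down gently and the right way up on the compartment floor, then swing the tray back until it is fully shut over it. Leave the strawberry slice and the iced loaf cake where they are.

Things in the scene. Friction and masses are not known exactly. Their poses are not given: they have to be found in the camera images.
- pastry_box: Fixed open wooden box, the lower compartment: outside 178 (x) x 138 (y) x 66 mm high, inside 170 x 130 mm, walls and floor 4 mm. Origin: centre of its underside on the counter; x along its long side, y the side to which the tray swings open (roughly the robot's left, yaw within 0.25 rad), z up. Brass arms run outside both short ends.
- tray_grip (a point): Centre of the dark wooden grip bar on the tray: 68 mm long (box's x), 12 mm thick (y), 18 mm high, on two brass posts; pinch it from above across its thickness. Axes always parallel to the box's. The tray (178 x 138 mm, rim 24 mm high, 0.2 kg, empty) stays level; bar centre 57 mm above tray underside, 33 mm above rim; shut: 127 mm above the counter, over the box's centre.
- tray_arm (a joint): Angle q of the brass parallel arms: 0 shut, 2.2 rad open (stops). The tray does not turn; it and its grip are displaced from shut, in the box's frame, by y = 0.1166*(cos 0.54 - cos(0.54+q)), z = 0.1166*(sin(0.54+q) - sin 0.54) m: 57 mm up at the top (q = 1.03), 207 mm to +y and 15 mm down when open. Damped, 2 to 5 N; let go, it sinks slowly to the stop on its side of the top.
- croissant_centre (a point): Centre, half-way up, of the golden-brown croissant that is to be packed: 133 mm long (its y), 65 mm wide (its x), 49 mm high, z up, about 55 g. Firm; grasp it across its width at mid-length. Lies on the counter to the right of the box.
- croissant: The same croissant; origin at the centre of its underside, same axes.
- cake_slice: Bystander: rectangular red-topped strawberry cream slice, 70 (x) x 106 (y) x 49 mm, origin at the centre of its underside. Leave it.
- loaf_cake: Bystander: small loaf cake with pink icing on a gold card, 134 (x) x 93 (y) x 66 mm, origin at the centre of its underside. Leave it. Croissant, slice and loaf stand in any order on three places at least 130 mm apart.

How it is judged:
By the outcome, as a careful person would: the job done as asked, in the order asked, and still so for the second after the job is handed in, with the robot touching nothing.
It also fails if it takes over 72 s, if anything falls off the work surface, if the arm or the gripper's body presses on something with over 40 N, if the wrist force passes 120 N, or if a joint passes its speed limit or range.

ROBOT

A 7-joint arm with a two-finger parallel gripper is mounted at the origin on a cart in front of the work surface, level with it; the furniture and walls round the work are solid. World frame = base frame: x ahead of the robot, y to its left, z up, the work surface at z = 0. Lengths are in m, angles in rad, forces in N, time in s.
With the tool pointing down it reaches from about 0.4 to 0.85 m from the base axis. Payload 10.4 kg.
Tool frame: the origin (TCP) lies midway between the tips of the shut fingers; the grasp point (between the pads) lies 19 mm behind it; z points along the fingers, y is the direction in which the jaws open and shut (so a half turn about z gives the same grasp; the last joint's range is limited). The gripper opens to 87 mm and grips with 3 to 60 N. Pads are 19 mm wide; open, the fingers measure 117 mm over their backs; the gripper's body (75 mm by 190 mm) begins 51 mm behind the grasp point.
Start: joints at [-1.356, 0.332, -0.065, 1.46, 0.022, 1.35, -0.088], TCP at [0.147, 0.607, 0.223] pointing down, gripper open.
Joint ranges: [-2.6, 2.6], [-0.5, 2.12], [-1.47, 1.34], [0.16, 2.42], [-1.27, 4.41], [0.06, 2.06], [-2.6, 2.6]. Speed limits (rad/s): [2.22, 2.22, 2.79, 2.79, 3.14, 3.14, 3.14].

INTERFACE

Orientations are given as [roll, pitch, yaw] about the fixed x, y, z axes, in that order (R = Rz(yaw) Ry(pitch) Rx(roll)).
In Python, from station import robot, viewer, ticket gives the robot as it stands. The module is installed in compiled form; this text tells all that it offers.
- The arm moves only by the tool send_rows, never from a script. Its argument "series" is a list that holds one entry, the list of rows, each a list of 7 numbers: the opening, from 0 (shut) to 1 (fully open), then the shift along the world's x, y, z in m, then the turn, a rotation vector about the world's x, y, z in degrees. In form: [[[grip, dx, dy, dz, ax, ay, az], ...]]. A call has 1 to 20 rows; each row is the pose to reach, as a shift and turn from the pose commanded when the call began; what a row does not reach only later rows make up. A row lasts 1/8 s, in which the tool goes at most 62.5 mm and 10.7 degrees, less where a joint would pass 70% of its speed; a pose out of reach is approached as far as the arm can. A call with a gripper value outside its range is refused whole. The fingers move at their own pace and stop on an object; "grip_force" is the grip in N (left out, the last holds). Time passes only in rows, so rows that repeat a pose let the fingers close. It gives the time, the measured TCP pose, the force and the opening at its end, in the units of the state.
- robot.read_state(): the state, without advancing time (a new reading comes with each control period).
- viewer.get_image(name): name is "side" or "top" or "wrist"; returns the picture (384x512x3 uint8, blue, green, red); there is no depth.
- viewer.get_calibration(name): a dict with "camera_matrix" (3x3 intrinsics, pixels), "extrinsics" (4x4, takes a point from world to camera coordinates); the wrist camera has in their place "mount" (4x4, takes a point from camera to tool coordinates, whose origin is the TCP and whose axes are the flange's). Camera axes: x right, y down, z forward; pixel columns grow to the right and rows downward; lengths in m; the calibration is good to about 2 mm. The wrist camera is an equidistant fisheye: a pixel r from the principal point sees the ray r / f radians off the axis. A picture is of the moment at which its call begins: read the wrist's pose just before it. get_calibration takes no time and is no camera call.
- ticket.hand_in(): hands the job in, once; it reports no verdict.
Trained networks look in the newest picture that a camera, given by its name, has taken for a name from the list of things; names that differ only in an ending like _2 or _b are one class to them, and where a whole thing is asked for, a point or a joint stands for the part that bears it (a point fixed in the world has none). Each returns a list of dicts, best first, with "conf" (0 to 1); they miss things now and then, are a little off and sometimes report something else, mostly with a low value. They report only what shows in the picture. A call takes as long as a camera call.
- viewer.boxes_of(name, camera): "extent" ([left, top, width, height] as shares, 0 to 1, of the picture: columns of its width, rows of its height, round what is visible of it).
- viewer.regions_of(name, camera): "pixels" (384x512 bool, what is visible of it) and "extent" ([left, top, width, height] as shares, 0 to 1, of the picture: columns of its width, rows of its height, round what is visible of it).
The state is a dict: "time_s": time; "joint_positions": joint angles; "qvel": joint speeds; "effort": joint torques, N m; "tcp_pos": TCP position; "ee_rot": TCP orientation; "ft_force": force on the tool from outside, world axes, zero at the start; "torque": the same for the moment, N m; "grip_width": finger opening in m.
Only numpy, scipy, OpenCV 4.12 (cv2) and the standard library are available. Lean on these libraries where they do the work, as an engineer would, in place of code of your own. Each camera call takes 0.05 s, during which the arm holds its last target.

## Working session

There is one attempt and no reset: what is moved stays moved. The work goes in short steps, Python scripts to look and compute and a tool call to move; the robot and the scene stay as the last step left them, time stands still between calls to the robot, and variables do not carry over. Pictures are saved under pics/ and viewed, and the job is handed in when it is done.

Besides the shell and the picture viewer there is one more tool, called after "Request:" by a JSON object that holds its "fn" and its "kwargs", one argument or row to a line. send_rows: Moves the arm, as the interface text tells. Its arguments: {"type":"object","properties":{"series":{"type":"array"},"grip_force":{"type":"number"}},"required":["series"]}

```bash
mkdir -p pics
python3 - <<'E'
from station import robot, viewer, ticket
import cv2,numpy as np
np.set_printoptions(precision=4,suppress=True)
print(robot.read_state())
for n in ["side","top"]:
    cv2.imwrite(f"pics/{n}0.png",viewer.get_image(n))
    c=viewer.get_calibration(n);print(n,c)
    for o in ["pastry_box","tray_grip","croissant","cake_slice","loaf_cake"]:
        r=viewer.regions_of(o,n)
        for d in r[:2]:
            ys,xs=np.nonzero(d["pixels"]);print(o,round(d["conf"],2),np.array(d["extent"])*[512,384,512,384],xs.mean(),ys.mean(),len(xs))
print(viewer.get_calibration("wrist"))
E
```

```text
{'time_s': 0.0, 'joint_positions': array([-1.3556,  0.3329, -0.0647,  1.4609,  0.0216,  1.3499, -0.0885]), 'qvel': array([ 0.0006, -0.0007,  0.0006,  0.0003,  0.0015, -0.0019,  0.0015]), 'effort': array([ -0.0001, -62.3257,   0.0244, -38.9897,  -0.0614,   0.0398,
         0.0001]), 'tcp_pos': array([0.1471, 0.607 , 0.2217]), 'ee_rot': array([-3.1401,  0.0001,  2.9039]), 'ft_force': array([0.1708, 0.2635, 0.5926]), 'torque': array([-0.0202, -0.0045,  0.0197]), 'grip_width': 0.08698891555142389}
side {'camera_matrix': array([[381.9684,   0.    , 247.0984],
       [  0.    , 381.9684, 197.9947],
       [  0.    ,   0.    ,   1.    ]]), 'extrinsics': array([[-0.9612, -0.2758, -0.0086,  0.5515],
       [-0.1761,  0.637 , -0.7505,  0.2678],
       [ 0.2125, -0.7199, -0.6608,  0.8053],
       [ 0.    ,  0.    ,  0.    ,  1.    ]])}
pastry_box 0.65 [194.9184 231.2064  98.5088  94.3104] 246.06801926726024 277.56794628521385 6851
tray_grip 0.78 [197.6832 232.0128  99.4816  80.4096] 246.32016048144433 268.49147442326984 4985
croissant 0.61 [259.6864 155.2896  29.9008  27.3024] 274.217803030303 
[... 561 characters left out ...]
 0.9 [130.6112 163.584   61.5936  87.5904] 162.27712694449778 207.15786441328981 5207
croissant 0.74 [319.6928 179.4816  55.6032  30.4896] 347.8181818181818 194.05940594059405 1111
cake_slice 0.59 [257.0752 205.5168  43.8784  34.7136] 276.64527027027026 221.57179054054055 1184
loaf_cake 0.75 [262.4    130.4064  35.4816  53.9904] 281.1902961562697 156.82986767485824 1587
{'camera_matrix': array([[297.3186,   0.    , 256.6142],
       [  0.    , 297.3186, 191.6784],
       [  0.    ,   0.    ,   1.    ]]), 'mount': array([[ 0.0008, -0.9587, -0.2843,  0.0795],
       [ 1.    ,  0.0005,  0.0012,  0.0012],
       [-0.001 , -0.2843,  0.9587, -0.1628],
       [ 0.    ,  0.    ,  0.    ,  1.    ]])}
```

View pics/side0.png

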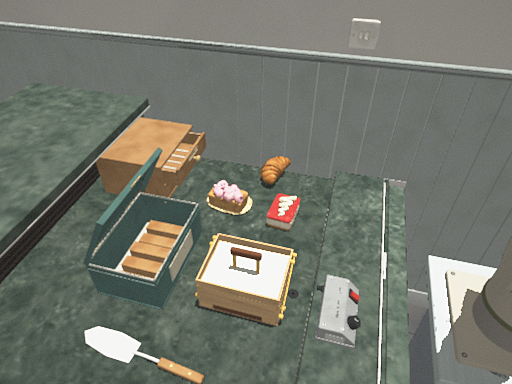

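View pics/top0.png

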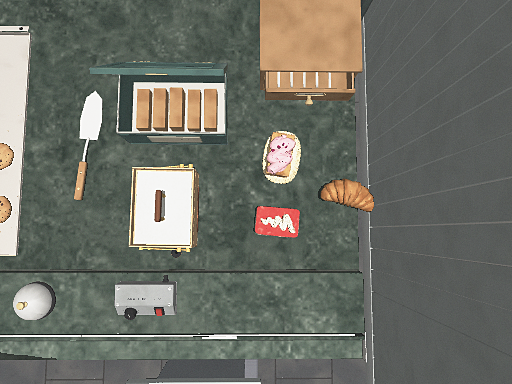

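```bash
cat > h.py <<'E'
import cv2,numpy as np
from station import robot, viewer, ticket
np.set_printoptions(precision=4,suppress=True)
def ray(n,u,v):
    c=viewer.get_calibration(n);K=c["camera_matrix"];T=c["extrinsics"];R=T[:3,:3];t=T[:3,3]
    return -R.T@t, R.T@np.linalg.inv(K)@np.array([u,v,1.])
def onz(n,u,v,z):
    o,d=ray(n,u,v);return o+d*(z-o[2])/d[2]
def proj(n,p):
    c=viewer.get_calibration(n);q=c["extrinsics"][:3,:3]@np.array(p)+c["extrinsics"][:3,3]
    q=c["camera_matrix"]@q;return q[:2]/q[2]
def tri(pts):
    A=np.zeros((3,3));b=np.zeros(3)
    for n,u,v in pts:
        o,d=ray(n,u,v);d=d/np.linalg.norm(d);M=np.eye(3)-np.outer(d,d);A+=M;b+=M@o
    return np.linalg.solve(A,b)
E
python3 - <<'E'
from h import *
for n in ["top","side"]:
    im=cv2.imread(f"pics/{n}0.png")
    x0,y0,x1,y1=(145,175,175,240) if n=="top" else (222,240,270,277)
    c=im[y0:y1,x0:x1].astype(int)
    cv2.imwrite(f"pics/{n}crop.png",cv2.resize(im[140:270,110:400] if n=="top" else im[140:330,180:310],None,fx=2.7,fy=2.7,interpolation=cv2.INTER_CUBIC))
    m=(c.sum(2)<260)
    k,l,s,ce=cv2.connectedComponentsWithStats(m.astype(np.uint8))
    for i in range(1,k):
        if s[i,4]>20: 
            print(n,s[i],ce[i]+[x0,y0]); ys,xs=np.nonzero(l==i); r=cv2.minAreaRect(np.c_[xs+x0,ys+y0].astype(np.float32));print(r)
            print(onz(n,*r[0],0.13),[onz(n,*p,0.136)[:2] for p in cv2.boxPoints(r)])
import sys
for o in ["croissant","cake_slice","loaf_cake"]:
  for n in ["top","side"]:
    viewer.get_image(n)
    for d in viewer.regions_of(o,n)[:2]:
        ys,xs=np.nonzero(d["pixels"]);r=cv2.minAreaRect(np.c_[xs,ys].astype(np.float32))
        print(o,n,d["conf"],r,onz(n,*r[0],0.025),[onz(n,*p,0.02)[:2] for p in cv2.boxPoints(r)])
E
```

```text
top [10 15  9 32 94] [158.6809 206.5957]
((159.0, 205.5), (31.0, 8.0), 90.0)
[0.5572 0.0594 0.13  ] [array([0.5895, 0.0673]), array([0.5896, 0.0506]), array([0.5244, 0.0488]), array([0.5243, 0.0655])]
side [  9   9  30  13 126] [245.5238 254.9603]
((245.2129669189453, 255.18936157226562), (30.536788940429688, 5.363212585449219), 13.5704345703125)
[0.5562 0.0713 0.13  ] [array([0.5859, 0.0822]), array([0.5877, 0.0681]), array([0.5237, 0.0701]), array([0.5227, 0.0839])]
croissant top 0.83 ((348.4845886230469, 192.7832489013672), (54.81507873535156, 26.371017456054688), 15.376252174377441) [ 0.5971 -0.373   0.025 ] [array([ 0.584, -0.301]), array([ 0.6465, -0.319 ]), array([ 0.6114, -0.4482]), array([ 0.5492, -0.4292])]
croissant side 0.81 ((275.0000305175781, 167.50001525878906), (19.091880798339844, 31.819805145263672), 45.0) [ 0.5914 -0.3761  0.025 ] [array([ 0.641 , -0.3454]), array([ 0.6005, -0.4836]), array([ 0.543 , -0.4209]), array([ 0.5858, -0.2929])]
cake_slice top 0.68 ((276.2586669921875, 221.39657592773438), (44.595428466796875, 28.650693893432617), 4.763641834259033) [ 0.5273 -0.1975  0.025 ] [array([ 0.4976, -0.1417]), array([ 0.5661, -0.1472]), array([ 0.5577, -0.2547]), array([ 0.4891, -0.2484])]
cake_slice side 0.76 ((282.7941589355469, 210.82354736328125), (29.589345932006836, 34.68259048461914), 14.03624439239502) [ 0.5273 -0.1905  0.025 ] [array([ 0.5647, -0.1328]), array([ 0.5745, -0.2727]), array([ 0.4888, -0.2636]), array([ 0.4869, -0.1274])]
loaf_cake top 0.95 ((281.5, 156.5), (51.0, 37.0), 90.0) [ 0.6851 -0.2108  0.025 ] [array([ 0.7495, -0.1659]), array([ 0.7503, -0.2573]), array([ 0.6234, -0.2561]), array([ 0.6229, -0.1659])]
loaf_cake side 0.82 ((229.80003356933594, 198.40000915527344), (43.826927185058594, 29.516094207763672), 26.56505012512207) [ 0.6819 -0.2007  0.025 ] [array([ 0.7506, -0.1726]), array([ 0.7549, -0.2965]), array([ 0.6159, -0.2401]), array([ 0.622 , -0.1272])]
```

View pics/topcrop.png

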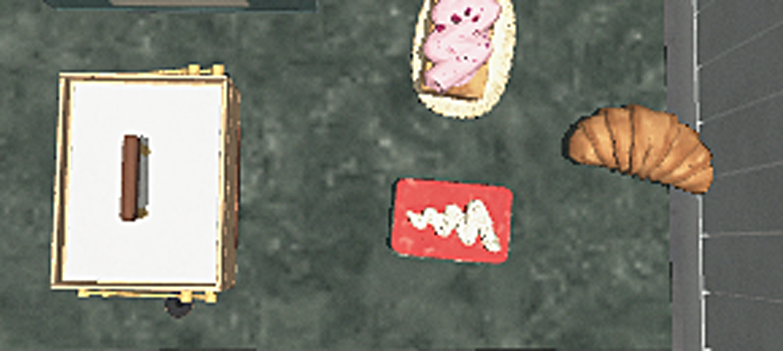

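View pics/sidecrop.png

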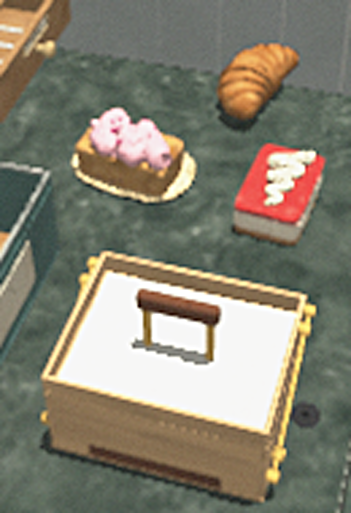

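Run:
```python
from h import *
from scipy.optimize import least_squares
# model pts -> pixels
P=[("top",(.089,.069,.094),(60/2.7+110,73/2.7+140)),("top",(-.089,.069,.094),(53/2.7+110,288/2.7+140)),
("top",(-.089,-.069,.094),(226/2.7+110,290/2.7+140)),("top",(.089,-.069,.094),(230/2.7+110,75/2.7+140)),
("side",(.089,-.069,.094),(103/2.7+180,252/2.7+140)),("side",(-.089,-.069,.094),(315/2.7+180,298/2.7+140)),
("side",(.089,.069,.094),(44/2.7+180,378/2.7+140)),("side",(-.089,.069,.094),(268/2.7+180,436/2.7+140)),
("top",(.034,.006,.136),(127/2.7+110,136/2.7+140)),("top",(-.034,.006,.136),(121/2.7+110,219/2.7+140)),
("side",(.034,-.006,.136),(139/2.7+180,289/2.7+140)),("side",(-.034,-.006,.136),(220/2.7+180,305/2.7+140)),
("side",(.034,.006,.118),(139/2.7+180,310/2.7+140)),("side",(-.034,.006,.118),(217/2.7+180,327/2.7+140))]
def f(p,sel):
    x,y,a=p;r=[]
    for n,m,px in P:
        if sel and n!=sel: continue
        w=(x+np.cos(a)*m[0]-np.sin(a)*m[1],y+np.sin(a)*m[0]+np.cos(a)*m[1],m[2])
        r+=list(proj(n,w)-np.array(px))
    return np.array(r)
for s in [None,"top","side"]:
    q=least_squares(f,[.557,.06,0],args=(s,),loss="soft_l1");print(s,q.x);print(f(q.x,s).reshape(-1,2).round(1).tolist())
```

```text
None [ 0.5563  0.0618 -0.0108]
[[-0.3, -0.4], [-1.4, 0.6], [-2.1, 0.7], [-1.1, -0.1], [0.2, -1.5], [-2.7, -2.3], [-0.7, -1.3], [0.8, -2.0], [-2.1, -0.8], [-1.1, 0.8], [0.2, -2.7], [1.6, -1.7], [-1.3, -0.7], [1.0, 0.1]]
top [ 0.5567  0.0589 -0.0034]
[[0.7, -0.3], [0.2, 0.7], [-0.4, 0.3], [-0.1, -0.4], [-0.8, -0.9], [0.4, 0.7]]
side [ 0.5553  0.0658 -0.0212]
[[0.5, -0.4], [-2.4, -0.5], [-1.1, -0.1], [0.3, 0.1], [0.2, -1.4], [1.5, -0.1], [-1.4, 0.7], [0.9, 1.8]]
```

Request:
{"fn": "send_rows", "kwargs": {
  "series": [
    [[1,0.409,-0.546,0.03,0,0,13],[1,0.409,-0.546,0.03,0,0,13],[1,0.409,-0.546,0.03,0,0,13],[1,0.409,-0.546,0.03,0,0,13],[1,0.409,-0.546,0.03,0,0,13],[1,0.409,-0.546,0.03,0,0,13],[1,0.409,-0.546,0.03,0,0,13],[1,0.409,-0.546,0.03,0,0,13],[1,0.409,-0.546,0.03,0,0,13],[1,0.409,-0.546,0.03,0,0,13],[1,0.409,-0.546,0.03,0,0,13],[1,0.409,-0.546,0.03,0,0,13],[1,0.409,-0.546,0.03,0,0,13],[1,0.409,-0.546,0.03,0,0,13],[1,0.409,-0.546,0.03,0,0,13]]
  ]
}}

```text
time_s: 3.08
tcp_pos: [0.5559, 0.0626, 0.2527]
ee_rot: [3.141, 0.0, 3.133]
ft_force: [-0.3, -0.3, 0.7]
grip_width: 0.087
```

```bash
cat >> h.py <<'E'
from scipy.spatial.transform import Rotation as Ro
def wpose():
    s=robot.read_state();c=viewer.get_calibration("wrist")
    T=np.eye(4);T[:3,:3]=Ro.from_euler("xyz",s["ee_rot"]).as_matrix();T[:3,3]=s["tcp_pos"]
    return T@c["mount"],c["camera_matrix"]
def wray(W,u,v):
    M,K=W;d=np.array([u-K[0,2],v-K[1,2]]);r=np.hypot(*d);th=r/K[0,0]
    q=np.r_[np.sin(th)*d/max(r,1e-9),np.cos(th)];return M[:3,3],M[:3,:3]@q
def wonz(W,u,v,z):
    o,d=wray(W,u,v);return o+d*(z-o[2])/d[2]
def wproj(W,p):
    M,K=W;q=M[:3,:3].T@(np.array(p)-M[:3,3]);th=np.arctan2(np.hypot(q[0],q[1]),q[2]);e=q[:2]/max(np.hypot(q[0],q[1]),1e-9)
    return K[:2,2]+K[0,0]*th*e
E
python3 - <<'E'
from h import *
s=robot.read_state();print(s["time_s"],s["tcp_pos"],s["ee_rot"])
W=wpose();im=viewer.get_image("wrist");cv2.imwrite("pics/w1.png",im)
np.save("W1.npy",W[0])
for o in ["tray_grip"]:
    for d in viewer.regions_of(o,"wrist")[:2]: print(d["conf"],np.array(d["extent"])*[512,384,512,384])
for y in (.059,.062,.066):print(y,wproj(W,(.556,y,.127)))
E
```

```text
3.075 [0.5559 0.0626 0.2527] [3.1411 0.     3.1326]
0.92 [195.7888  87.7824 126.72   167.616 ]
0.7 [  1.5872 173.1072  38.1952  43.0848]
0.059 [251.1692 185.6942]
0.062 [254.1499 185.6687]
0.066 [258.1248 185.6353]
```

View pics/w1.png

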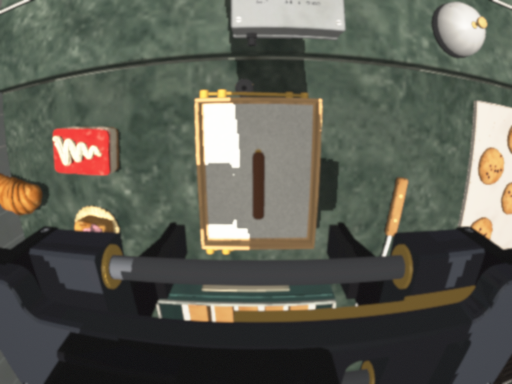

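Run:
```python
from h import *
im=cv2.imread("pics/w1.png");W=(np.load("W1.npy"),viewer.get_calibration("wrist")["camera_matrix"])
c=im[140:230,245:272].astype(int);m=(c.sum(2)<200)
k,l,s,ce=cv2.connectedComponentsWithStats(m.astype(np.uint8));i=1+np.argmax(s[1:,4]);ys,xs=np.nonzero(l==i)
r=cv2.minAreaRect(np.c_[xs+245,ys+140].astype(np.float32));print(s[i],r,wonz(W,*r[0],.134))
pts=[];
for y in range(155,216,6):
    q=xs[ys==y-140]+245; p=wonz(W,q.mean(),y,.136);pts.append(p[:2])
pts=np.array(pts);f=np.polyfit(pts[:,0],pts[:,1],1);print(pts,f)
cv2.imwrite("pics/w1c.png",cv2.resize(im[80:270,180:340],None,fx=3,fy=3,interpolation=cv2.INTER_CUBIC))
```

```text
[  8  12  11  66 639] ((258.0, 184.5), (65.0, 10.0), 90.0) [0.5529 0.0659 0.134 ]
[[0.5233 0.0661]
 [0.5291 0.066 ]
 [0.535  0.0664]
 [0.5409 0.0664]
 [0.5469 0.0664]
 [0.5529 0.0663]
 [0.559  0.0663]
 [0.5651 0.0662]
 [0.5714 0.0662]
 [0.5777 0.0657]
 [0.5841 0.0656]] [-0.007  0.07 ]
```

View pics/w1c.png

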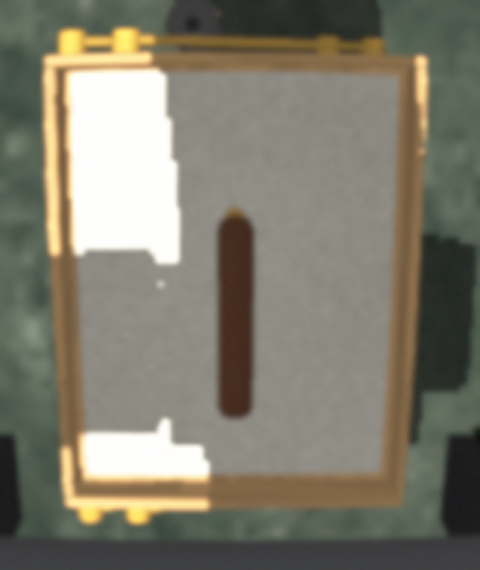

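Request:
{"fn": "send_rows", "kwargs": {
  "series": [
    [[1,-0.001,0.002,-0.06,0,0,0],[1,-0.001,0.002,-0.11,0,0,0],[1,-0.001,0.002,-0.135,0,0,0],[1,-0.001,0.002,-0.145,0,0,0],[0,-0.001,0.002,-0.145,0,0,0],[0,-0.001,0.002,-0.145,0,0,0],[0,-0.001,0.002,-0.145,0,0,0],[0,-0.001,0.002,-0.145,0,0,0],[0,-0.001,0.002,-0.145,0,0,0],[0,-0.001,0.002,-0.145,0,0,0]]
  ],
  "grip_force": 25
}}

```text
time_s: 4.42
tcp_pos: [0.5552, 0.0634, 0.1076]
ee_rot: [3.141, 0.0, 3.131]
ft_force: [0.9, -0.0, -0.2]
grip_width: 0.0349
```

Run:
```python
import numpy as np
a=-.01
for q in np.linspace(0,2.2,19):
    y=.1166*(np.cos(.54)-np.cos(.54+q));z=.1166*(np.sin(.54+q)-np.sin(.54))
    print([0,round(-y*np.sin(a),3),round(y,3),round(z,3),0,0,0],end=", ")
```

```text
[0, np.float64(0.0), np.float64(0.0), np.float64(0.0), 0, 0, 0], [0, np.float64(0.0), np.float64(0.008), np.float64(0.012), 0, 0, 0], [0, np.float64(0.0), np.float64(0.017), np.float64(0.022), 0, 0, 0], [0, np.float64(0.0), np.float64(0.028), np.float64(0.032), 0, 0, 0], [0, np.float64(0.0), np.float64(0.04), np.float64(0.04), 0, 0, 0], [0, np.float64(0.001), np.float64(0.052), np.float64(0.047), 0, 0, 0], [0, np.float64(0.001), np.float64(0.066), np.float64(0.052), 0, 0, 0], [0, np.float64(0.001), np.float64(0.08), np.float64(0.055), 0, 0, 0], [0, np.float64(0.001), np.float64(0.094), np.float64(0.056), 0, 0, 0], [0, np.float64(0.001), np.float64(0.108), np.float64(0.056), 0, 0, 0], [0, np.float64(0.001), np.float64(0.122), np.float64(0.055), 0, 0, 0], [0, np.float64(0.001), np.float64(0.136), np.float64(0.051), 0, 0, 0], [0, np.float64(0.001), np.float64(0.149), np.float64(0.046), 0, 0, 0], [0, np.float64(0.002), np.float64(0.162), np.float64(0.039), 0, 0, 0], [0, np.float64(0.002), np.float64(0.173), np.float64(0.031), 0, 0, 0], [0, np.float64(0.002), np.float64(0.184), np.float64(0.021), 0, 0, 0], [0, np.float64(0.002), np.float64(0.193), np.float64(0.01), 0, 0, 0], [0, np.float64(0.002), np.float64(0.201), np.float64(-0.002), 0, 0, 0], [0, np.float64(0.002), np.float64(0.207), np.float64(-0.014), 0, 0, 0],
```

Fingers still closing; wait.

Request:
{"fn": "send_rows", "kwargs": {
  "series": [
    [[0,0,0,0,0,0,0],[0,0,0,0,0,0,0],[0,0,0,0,0,0,0],[0,0,0,0,0,0,0],[0,0,0,0,0,0,0]]
  ],
  "grip_force": 25
}}

```text
time_s: 5.05
tcp_pos: [0.5552, 0.064, 0.1076]
ee_rot: [3.141, 0.0, 3.131]
ft_force: [-0.4, 3.5, -0.9]
grip_width: 0.0116
```

Request:
{"fn": "send_rows", "kwargs": {
  "series": [
    [[0,0,0.008,0.012,0,0,0],[0,0,0.017,0.022,0,0,0],[0,0,0.028,0.032,0,0,0],[0,0,0.04,0.04,0,0,0],[0,0.001,0.052,0.047,0,0,0],[0,0.001,0.066,0.052,0,0,0],[0,0.001,0.08,0.055,0,0,0],[0,0.001,0.094,0.056,0,0,0],[0,0.001,0.108,0.056,0,0,0],[0,0.001,0.122,0.055,0,0,0],[0,0.001,0.136,0.051,0,0,0],[0,0.001,0.149,0.046,0,0,0],[0,0.002,0.162,0.039,0,0,0],[0,0.002,0.173,0.031,0,0,0],[0,0.002,0.184,0.021,0,0,0],[0,0.002,0.193,0.01,0,0,0],[0,0.002,0.201,-0.002,0,0,0],[0,0.002,0.207,-0.015,0,0,0],[0,0.002,0.207,-0.015,0,0,0]]
  ]
}}

```text
time_s: 7.42
tcp_pos: [0.5574, 0.2715, 0.0923]
ee_rot: [3.141, 0.0, 3.131]
ft_force: [1.5, 3.8, -1.0]
grip_width: 0.0119
```

Run:
```python
from h import *
s=robot.read_state();print(s["tcp_pos"],s["ft_force"],s["grip_width"])
im=viewer.get_image("side");cv2.imwrite("pics/side1.png",im)
```

```text
[0.5574 0.2715 0.0923] [ 1.4618  3.754  -0.9532] 0.011922184858675001
```

View pics/side1.png

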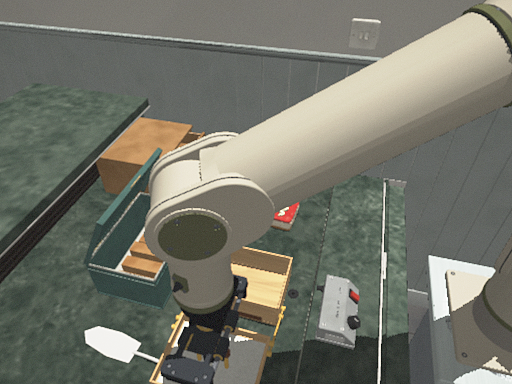

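Request:
{"fn": "send_rows", "kwargs": {
  "series": [
    [[0.5,0,0,0,0,0,0],[0.5,0,0,0,0,0,0],[0.5,0,0,0,0,0,0],[0.5,0,0,0,0,0,0],[0.5,0,0,0.05,0,0,0],[0.5,0,0,0.1,0,0,0],[1,0,0,0.16,0,0,0],[1,0.005,-0.06,0.16,0,0,-10],[1,0.01,-0.12,0.16,0,0,-20],[1,0.015,-0.18,0.16,0,0,-30],[1,0.02,-0.24,0.16,0,0,-40],[1,0.025,-0.3,0.16,0,0,-50],[1,0.03,-0.36,0.16,0,0,-60],[1,0.035,-0.42,0.16,0,0,-70],[1,0.035,-0.48,0.16,0,0,-80],[1,0.035,-0.54,0.16,0,0,-90],[1,0.035,-0.59,0.16,0,0,-100],[1,0.035,-0.62,0.16,0,0,-105],[1,0.035,-0.62,0.16,0,0,-105],[1,0.035,-0.62,0.16,0,0,-105]]
  ]
}}

```text
time_s: 9.98
tcp_pos: [0.5925, -0.3488, 0.2524]
ee_rot: [-3.142, -0.001, 1.3]
ft_force: [-0.4, 1.0, -0.1]
grip_width: 0.0869
```

Run:
```python
from h import *
s=robot.read_state();print(s["time_s"],s["tcp_pos"],s["ee_rot"],s["joint_positions"])
W=wpose();im=viewer.get_image("wrist");np.save("W2.npy",W[0])
for d in viewer.regions_of("croissant","wrist")[:2]:
    ys,xs=np.nonzero(d["pixels"]);print(d["conf"],np.array(d["extent"])*[512,384,512,384])
    P=np.array([wonz(W,x,y,.02)[:2] for x,y in zip(xs,ys)])
    r=cv2.minAreaRect((P*1000).astype(np.float32));print(r,cv2.boxPoints(r))
    m=P.mean(0);w,v=np.linalg.eigh(np.cov((P-m).T));print(m,v[:,1])
cv2.imwrite("pics/w2.png",im)
print("wall",onz("top",369,195,0),onz("top",369,195,.05))
cv2.imwrite("pics/side2.png",viewer.get_image("side"))
```

```text
9.975 [ 0.5925 -0.3488  0.2524] [-3.1415 -0.0006  1.2996] [-0.0749  0.5768  0.8648  1.2605 -0.4299  1.4901  0.468 ]
0.82 [242.5856 130.4832  44.9024  93.3888]
((595.6096801757812, -370.6992492675781), (134.00128173828125, 66.35348510742188), 75.33549499511719) [[ 546.5519 -427.1183]
 [ 610.7439 -443.9163]
 [ 644.6675 -314.2802]
 [ 580.4755 -297.4822]]
[ 0.5927 -0.3689] [0.231 0.973]
wall [ 0.5944 -0.431   0.    ] [ 0.5896 -0.4147  0.05  ]
```

View pics/w2.png

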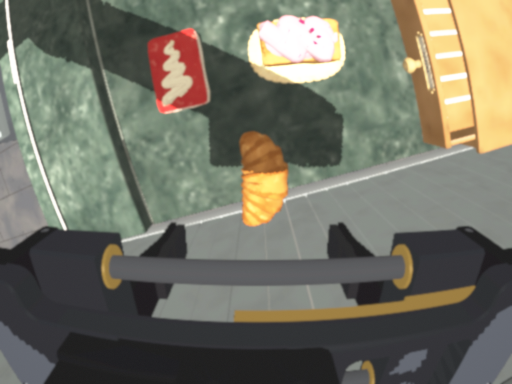

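View pics/side2.png

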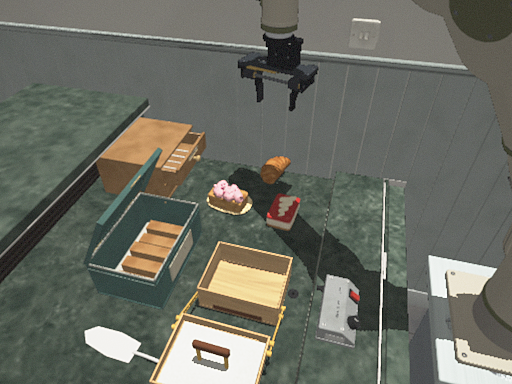

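Run:
```python
from h import *
W=(np.load("W2.npy"),viewer.get_calibration("wrist")["camera_matrix"])
for p in [(150,232),(218,214),(310,191),(440,156)]: print(wonz(W,*p,0))
im=cv2.imread("pics/w2.png");cv2.imwrite("pics/w2c.png",cv2.resize(im[110:250,180:350],None,fx=4,fy=4,interpolation=cv2.INTER_CUBIC))
im=cv2.imread("pics/top0.png");cv2.imwrite("pics/t0c.png",cv2.resize(im[120:280,300:440],None,fx=3.7,fy=3.7,interpolation=cv2.INTER_CUBIC))
for p in [(363,120),(366,200),(368,300)]: print("top",onz("top",*p,0))
im=cv2.imread("pics/side0.png");cv2.imwrite("pics/s0c.png",cv2.resize(im[130:220,200:400],None,fx=4,fy=4,interpolation=cv2.INTER_CUBIC))
```

```text
[ 0.3972 -0.4094  0.    ]
[ 0.5144 -0.4083  0.    ]
[ 0.6555 -0.4101  0.    ]
[ 0.8814 -0.4113  0.    ]
top [ 0.7857 -0.4209  0.    ]
top [ 0.5819 -0.4232  0.    ]
top [ 0.3389 -0.4216  0.    ]
```

View pics/w2c.png

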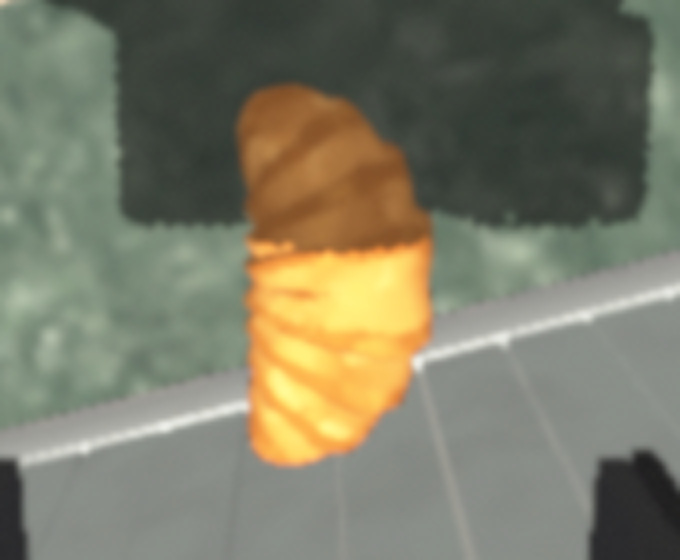

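View pics/t0c.png

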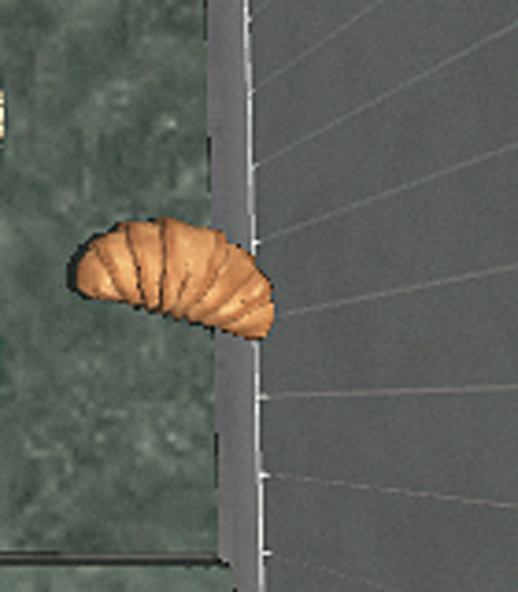

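View pics/s0c.png

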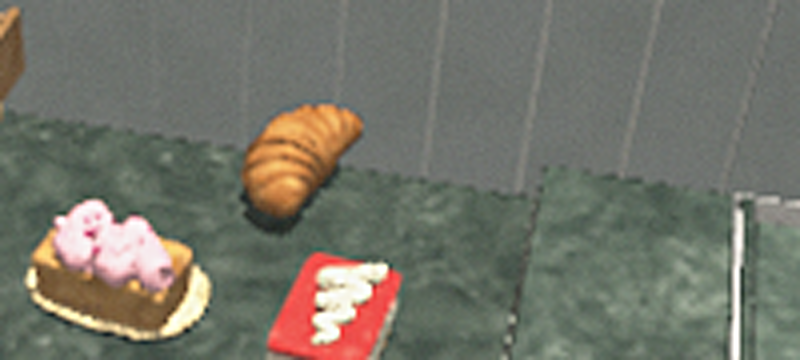

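Request:
{"fn": "send_rows", "kwargs": {
  "series": [
    [[1,0.0035,-0.023,-0.05,0,0,1],[1,0.0035,-0.023,-0.1,0,0,1],[1,0.0035,-0.023,-0.15,0,0,1],[1,0.0035,-0.023,-0.175,0,0,1],[1,0.0035,-0.023,-0.175,0,0,1]]
  ]
}}

```text
time_s: 10.75
tcp_pos: [0.5953, -0.3708, 0.0758]
ee_rot: [-3.138, -0.001, 1.317]
ft_force: [-0.3, 0.0, 0.5]
grip_width: 0.0868
```

Run:
```python
from h import *
s=robot.read_state();print(s["time_s"],s["tcp_pos"],s["ee_rot"],s["ft_force"])
W=wpose();im=viewer.get_image("wrist")
cv2.imwrite("pics/w3.png",im)
for d in viewer.regions_of("croissant","wrist")[:1]:
    ys,xs=np.nonzero(d["pixels"]);print(d["conf"],np.array(d["extent"])*[512,384,512,384])
    P=np.array([wonz(W,x,y,.025)[:2] for x,y in zip(xs,ys)])
    r=cv2.minAreaRect((P*1000).astype(np.float32));print(r)
```

```text
10.75 [ 0.5953 -0.3708  0.0758] [-3.1385 -0.0013  1.3171] [-0.3475  0.0444  0.5481]
0.91 [215.9104 123.6864  82.5856 138.3168]
((598.882080078125, -359.3657531738281), (108.31661224365234, 64.49716186523438), 75.60210418701172)
```

View pics/w3.png

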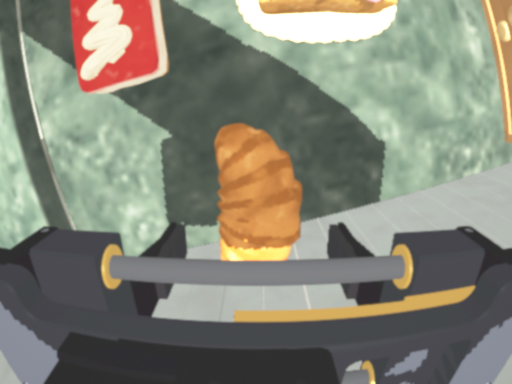

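Request:
{"fn": "send_rows", "kwargs": {
  "series": [
    [[1,0.001,0,-0.035,0,0,0],[1,0.001,0,-0.06,0,0,0],[1,0.001,0,-0.067,0,0,0],[0.3,0.001,0,-0.067,0,0,0],[0.3,0.001,0,-0.067,0,0,0],[0.3,0.001,0,-0.067,0,0,0],[0.3,0.001,0,-0.067,0,0,0],[0.3,0.001,0,-0.067,0,0,0],[0.3,0.001,0,-0.067,0,0,0]]
  ],
  "grip_force": 10
}}

```text
time_s: 11.98
tcp_pos: [0.5973, -0.3729, 0.0116]
ee_rot: [3.14, 0.0, 1.316]
ft_force: [-0.7, 0.4, 6.5]
grip_width: 0.0644
```

Request:
{"fn": "send_rows", "kwargs": {
  "series": [
    [[0.3,0,0,0.02,0,0,0],[0.3,0,0,0.05,0,0,0],[0.3,0,0,0.1,0,0,0],[0.3,0,0,0.15,0,0,0],[0.3,0,0,0.2,0,0,0],[0.3,0,0,0.2,0,0,0]]
  ]
}}

```text
time_s: 12.72
tcp_pos: [0.5977, -0.3743, 0.2165]
ee_rot: [3.134, 0.002, 1.315]
ft_force: [-0.5, 0.8, 0.1]
grip_width: 0.0639
```

Run:
```python
from h import *
s=robot.read_state();print(s["time_s"],s["tcp_pos"],s["ee_rot"],s["ft_force"],s["grip_width"])
cv2.imwrite("pics/w4.png",viewer.get_image("wrist"));cv2.imwrite("pics/side4.png",viewer.get_image("side"))
```

```text
12.725 [ 0.5977 -0.3743  0.2165] [3.1342 0.0022 1.3151] [-0.5097  0.7712  0.0647] 0.06391769592192668
```

View pics/w4.png

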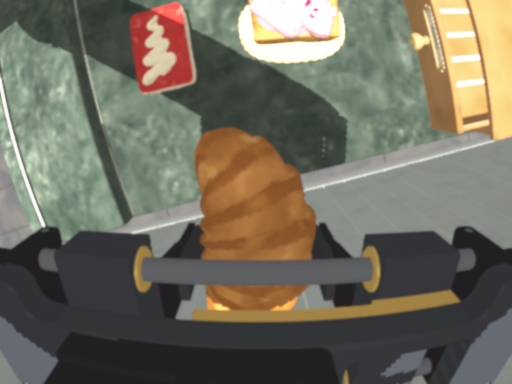

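View pics/side4.png

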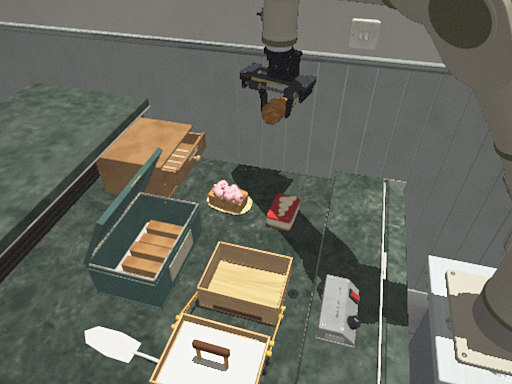

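Run:
```python
from h import *
s=robot.read_state();W=wpose()
R=Ro.from_euler("xyz",s["ee_rot"]).as_matrix()
for zt in (-.01,-.02):
  # intersect ray with tool plane z=zt
  for p in [(222,128),(197,165),(315,220)]:
    o,d=wray(W,*p);o2=R.T@(o-s["tcp_pos"]);d2=R.T@d;q=o2+d2*(zt-o2[2])/d2[2];print(zt,p,q)
```

```text
-0.01 (222, 128) [ 0.0684 -0.0191 -0.01  ]
-0.01 (197, 165) [ 0.049  -0.0329 -0.01  ]
-0.01 (315, 220) [ 0.0177  0.0315 -0.01  ]
-0.02 (222, 128) [ 0.0691 -0.0179 -0.02  ]
-0.02 (197, 165) [ 0.051  -0.0308 -0.02  ]
-0.02 (315, 220) [ 0.0218  0.0294 -0.02  ]
```

Request:
{"fn": "send_rows", "kwargs": {
  "series": [
    [[0.3,-0.002,0.02,0,0,0,5],[0.3,-0.004,0.05,0,0,0,15],[0.3,-0.008,0.09,0,0,0,25],[0.3,-0.012,0.13,0,0,0,35],[0.3,-0.016,0.17,0,0,0,45],[0.3,-0.02,0.21,0,0,0,55],[0.3,-0.024,0.25,0,0,0,65],[0.3,-0.028,0.3,0,0,0,75],[0.3,-0.032,0.35,0,0,0,85],[0.3,-0.036,0.4,0,0,0,95],[0.3,-0.042,0.43,0,0,0,102],[0.3,-0.042,0.439,0,0,0,104],[0.3,-0.042,0.439,0,0,0,104]]
  ]
}}

```text
time_s: 14.45
tcp_pos: [0.5545, 0.066, 0.21]
ee_rot: [-3.141, -0.001, 3.129]
ft_force: [0.4, -0.1, 0.6]
grip_width: 0.0641
```

Run:
```python
from h import *
s=robot.read_state();print(s["time_s"],s["tcp_pos"],s["ee_rot"],s["ft_force"],s["grip_width"])
W=wpose();np.save("W5.npy",W[0])
cv2.imwrite("pics/w5.png",viewer.get_image("wrist"));cv2.imwrite("pics/top5.png",viewer.get_image("top"))
```

```text
14.45 [0.5545 0.066  0.21  ] [-3.141  -0.001   3.1294] [ 0.4428 -0.0716  0.6234] 0.06405259450566424
```

View pics/w5.png

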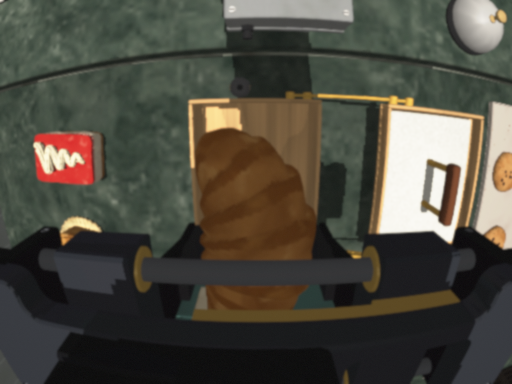

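View pics/top5.png

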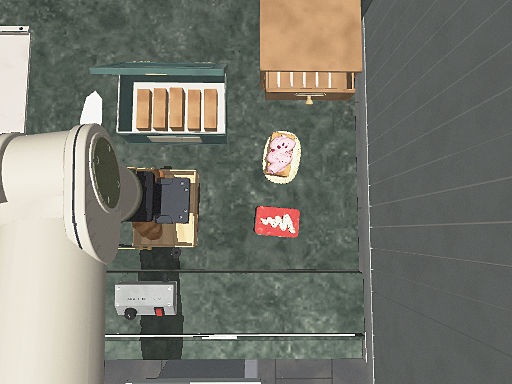

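Request:
{"fn": "send_rows", "kwargs": {
  "series": [
    [[0.3,0.001,-0.001,-0.04,0,0,0],[0.3,0.001,-0.001,-0.08,0,0,0],[0.3,0.001,-0.001,-0.12,0,0,0],[0.3,0.001,-0.001,-0.15,0,0,0],[0.3,0.001,-0.001,-0.17,0,0,0],[0.3,0.001,-0.001,-0.182,0,0,0],[0.3,0.001,-0.001,-0.187,0,0,0],[0.3,0.001,-0.001,-0.187,0,0,0]]
  ]
}}

```text
time_s: 15.55
tcp_pos: [0.556, 0.0651, 0.0239]
ee_rot: [3.142, 0.0, 3.13]
ft_force: [-0.0, -0.5, -0.4]
grip_width: 0.064
```

Request:
{"fn": "send_rows", "kwargs": {
  "series": [
    [[0.3,0,0,-0.002,0,0,0],[0.3,0,0,-0.004,0,0,0],[0.3,0,0,-0.006,0,0,0],[0.3,0,0,-0.006,0,0,0],[0.3,0,0,-0.006,0,0,0]]
  ]
}}

```text
time_s: 16.18
tcp_pos: [0.5557, 0.0655, 0.0176]
ee_rot: [3.141, -0.0, 3.131]
ft_force: [0.0, 0.0, -0.1]
grip_width: 0.0636
```

Request:
{"fn": "send_rows", "kwargs": {
  "series": [
    [[0.3,0,0,-0.001,0,0,0],[0.3,0,0,-0.002,0,0,0],[0.3,0,0,-0.002,0,0,0]]
  ]
}}

```text
time_s: 16.55
tcp_pos: [0.5558, 0.0655, 0.0156]
ee_rot: [3.141, 0.0, 3.131]
ft_force: [-0.2, -1.0, 1.1]
grip_width: 0.064
```

Request:
{"fn": "send_rows", "kwargs": {
  "series": [
    [[0.3,0,0,-0.001,0,0,0],[0.3,0,0,-0.0015,0,0,0],[0.3,0,0,-0.0015,0,0,0]]
  ]
}}

```text
time_s: 16.92
tcp_pos: [0.5561, 0.0656, 0.015]
ee_rot: [3.141, 0.001, 3.131]
ft_force: [-4.2, -0.3, 12.0]
grip_width: 0.0639
```

Request:
{"fn": "send_rows", "kwargs": {
  "series": [
    [[0.3,0,0,0.001,0,0,0],[0.85,0,0,0.001,0,0,0],[0.85,0,0,0.001,0,0,0],[0.85,0,0,0.001,0,0,0],[0.85,0,0,0.001,0,0,0],[0.85,0,0,0.02,0,0,0],[0.85,0,0,0.06,0,0,0],[0.85,0,0,0.12,0,0,0],[0.85,0,0,0.18,0,0,0],[0.85,0,0,0.235,0,0,0],[0.85,0,0,0.235,0,0,0]]
  ]
}}

```text
time_s: 18.3
tcp_pos: [0.5578, 0.0653, 0.2551]
ee_rot: [3.139, 0.009, 3.13]
ft_force: [-0.2, 0.2, 0.2]
grip_width: 0.0742
```

Run:
```python
from h import *
s=robot.read_state();print(s["time_s"],s["tcp_pos"],s["ee_rot"],s["ft_force"],s["grip_width"])
W=wpose();np.save("W6.npy",W[0])
cv2.imwrite("pics/w6.png",viewer.get_image("wrist"))
for d in viewer.regions_of("croissant","wrist")[:1]:
    ys,xs=np.nonzero(d["pixels"]);print(d["conf"],np.array(d["extent"])*[512,384,512,384])
    P=np.array([wonz(W,x,y,.025)[:2] for x,y in zip(xs,ys)])
    r=cv2.minAreaRect((P*1000).astype(np.float32));print(r)
cv2.imwrite("pics/side6.png",viewer.get_image("side"))
```

```text
18.3 [0.5578 0.0653 0.2551] [3.1387 0.0086 3.1301] [-0.2017  0.1937  0.1816] 0.07415228743135142
0.84 [231.5776 111.0144  47.616   96.3072]
((553.9641723632812, 67.5117416381836), (65.61060333251953, 135.43714904785156), 88.3216323852539)
```

View pics/w6.png

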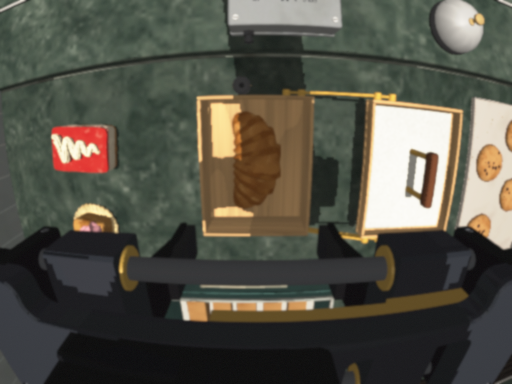

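View pics/side6.png

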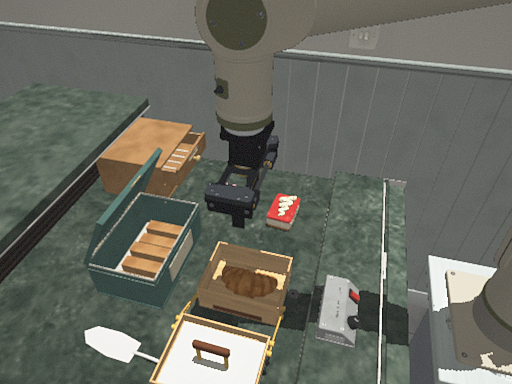

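Request:
{"fn": "send_rows", "kwargs": {
  "series": [
    [[1,0.001,0.06,0,0,0,0],[1,0.001,0.12,0,0,0,0],[1,0.001,0.18,0,0,0,0],[1,0.001,0.206,0,0,0,0],[1,0.001,0.206,-0.05,0,0,0],[1,0.001,0.206,-0.1,0,0,0],[1,0.001,0.206,-0.14,0,0,0],[1,0.001,0.206,-0.157,0,0,0],[0,0.001,0.206,-0.157,0,0,0],[0,0.001,0.206,-0.157,0,0,0],[0,0.001,0.206,-0.157,0,0,0],[0,0.001,0.206,-0.157,0,0,0],[0,0.001,0.206,-0.157,0,0,0],[0,0.001,0.206,-0.157,0,0,0],[0,0.001,0.206,-0.157,0,0,0],[0,0.001,0.206,-0.157,0,0,0],[0,0.001,0.206,-0.157,0,0,0],[0,0.001,0.206,-0.157,0,0,0]]
  ],
  "grip_force": 25
}}

```text
time_s: 20.7
tcp_pos: [0.5567, 0.2716, 0.0921]
ee_rot: [3.141, 0.0, 3.131]
ft_force: [0.8, 0.5, -0.7]
grip_width: 0.0117
```

Request:
{"fn": "send_rows", "kwargs": {
  "series": [
    [[0,0,-0.006,0.013,0,0,0],[0,0,-0.014,0.025,0,0,0],[0,0,-0.023,0.036,0,0,0],[0,0,-0.034,0.046,0,0,0],[0,0,-0.045,0.054,0,0,0],[0,0,-0.058,0.061,0,0,0],[0,-0.001,-0.071,0.066,0,0,0],[0,-0.001,-0.085,0.07,0,0,0],[0,-0.001,-0.099,0.071,0,0,0],[0,-0.001,-0.113,0.071,0,0,0],[0,-0.001,-0.127,0.07,0,0,0],[0,-0.001,-0.141,0.067,0,0,0],[0,-0.001,-0.155,0.062,0,0,0],[0,-0.002,-0.167,0.055,0,0,0],[0,-0.002,-0.179,0.047,0,0,0],[0,-0.002,-0.19,0.037,0,0,0],[0,-0.002,-0.199,0.027,0,0,0],[0,-0.002,-0.207,0.015,0,0,0],[0,-0.002,-0.207,0.015,0,0,0],[0,-0.002,-0.207,0.015,0,0,0]]
  ]
}}

```text
time_s: 23.2
tcp_pos: [0.5546, 0.0646, 0.1076]
ee_rot: [3.141, -0.0, 3.131]
ft_force: [-4.7, 4.2, -5.2]
grip_width: 0.0116
```

Request:
{"fn": "send_rows", "kwargs": {
  "series": [
    [[0.6,0,0,0,0,0,0],[0.6,0,0,0,0,0,0],[0.6,0,0,0,0,0,0],[0.6,0,0,0,0,0,0],[0.6,0,0,0,0,0,0],[0.6,0,0,0.04,0,0,0],[0.6,0,0,0.1,0,0,0],[0.6,0,0,0.16,0,0,0],[0.6,0,0,0.16,0,0,0],[0.6,-0.03,-0.06,0.18,0,0,0],[0.6,-0.06,-0.12,0.2,0,0,0],[0.6,-0.09,-0.18,0.2,0,0,0],[0.6,-0.1,-0.24,0.2,0,0,0],[0.6,-0.1,-0.28,0.2,0,0,0],[0.6,-0.1,-0.28,0.2,0,0,0]]
  ]
}}

```text
time_s: 25.08
tcp_pos: [0.4529, -0.22, 0.3067]
ee_rot: [-3.141, -0.001, 3.123]
ft_force: [0.3, 0.4, -1.4]
grip_width: 0.0525
```

Run:
```python
from h import *
s=robot.read_state();print(s["time_s"],s["tcp_pos"],s["ft_force"],s["grip_width"])
a=viewer.get_image("side");b=viewer.get_image("top")
cv2.imwrite("pics/side7.png",a);cv2.imwrite("pics/top7.png",b)
for n,im,(x0,y0,x1,y1) in [("side",a,(222,240,270,277)),("top",b,(145,175,175,240))]:
    o=cv2.imread(f"pics/{n}0.png")
    for i in (o,im):
        m=(i[y0:y1,x0:x1].astype(int).sum(2)<260);k,l,st,ce=cv2.connectedComponentsWithStats(m.astype(np.uint8));j=1+np.argmax(st[1:,4]);print(n,st[j],ce[j]+[x0,y0])
```

```text
25.075 [ 0.4529 -0.22    0.3067] [ 0.2878  0.4496 -1.4281] 0.052474878479773564
side [  9   9  30  13 126] [245.5238 254.9603]
side [  9   9  30  13 135] [245.1852 255.1037]
top [10 15  9 32 94] [158.6809 206.5957]
top [ 10  15  10  32 112] [159.125  205.5982]
```

View pics/side7.png

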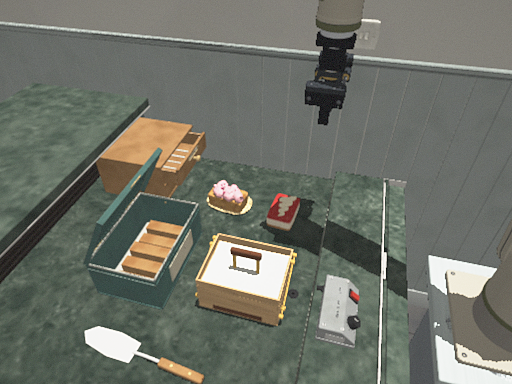

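View pics/top7.png

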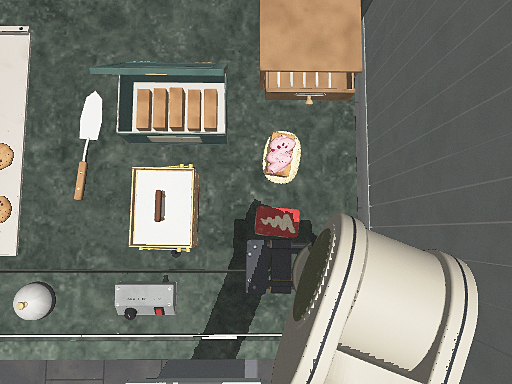

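Shut as at the start: the grip bar lies within half a pixel of its first position in the side view. The slice and loaf have not moved.

```bash
python3 -c "
from h import *
print(ticket.hand_in())"
```

```text
the job is handed in; nothing more can be done
None
```

The croissant is packed in the bottom of the pastry box with the tray swung shut over it, and I handed the job in at about 25 s of the 72 s allowed.

**Tray open:** I swung the tray over by its grip to the open position. The wrist and side pictures showed it fully open.

**Croissant placed:** I gripped it across its width (64 mm, 10 N) and lowered it until contact, with a peak of about 12 N. After letting go, the wrist and side pictures showed it upright and centred on the floor; it measured 135 x 66 mm, within about 3 mm of the box centre.

**Tray shut:** The last check put the grip bar within about 0.5 px of its starting position in the side view and about 1 px in the top view. The top-view difference is most likely lighting. The slice and loaf looked unmoved in the pictures, and the arm was clear of everything.

**Disagreement:** The cameras differed on the box's y position: the top view gave about 7 mm less than the side and wrist views. I used the wrist value, and the grip confirmed it.

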